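# Capsule into the push-flap bin, flap eased back up

### The job

Throw the used orange coffee capsule into the white push-flap bin: push the bin's spring flap down so the capsule drops inside, then let the flap come back up slowly against the gripper, over a couple of seconds, until it is fully shut. Never let the flap snap back; the green bin is not for capsules.

Things in the scene. Friction and masses are not known exactly. Their poses are not given: they have to be found in the camera images.
- capsule: Loose used coffee capsule, orange, a slightly tapered round cup standing foil side down on the ledge: rim 37 mm across and 2 mm thick at the bottom, body 31 mm across narrowing to 29 mm at 22 mm height, then a sloping shoulder to the top at 28 mm. About 14 g. Origin: centre of the underside, z up. Pinch it across the body from above.
- white_bin: White counter bin, fixed, turned up to 15 degrees; an identical green one stands on the other side. Outside 150 mm along its x, 210 mm along its y; grey rim, top 160 mm above the ledge, opening 122 x 186 mm, closed by the white flap. Floor 6 mm up. Origin: centre of the underside; x points away from the robot, z up.
- flap_mid (a point): Middle of the white flap's top face; shut: 158 mm above the ledge. Flap: slick, 116 mm along the bin's x, 180 mm along its y, 4 mm thick. Hinged at its far edge, 58 mm from here along the bin's +x; the near edge swings down into the bin. Shut, it carries the capsule; tilted, the capsule slides off the near edge into the bin. 5 N here starts it; 58 mm straight down gives about 0.8 rad.
- flap (a joint): Tilt of the white flap in rad: 0 = shut and level, grows as it is pushed down, stop at 1.0. A spring (5 to 11 N at the fingers) always drives it back to 0 with hardly any damping: let go, it snaps shut. A tilt of 0.7 to 0.8 lets the capsule fall through. Eased back well it swings up at about 0.5 rad/s; 2 rad/s or more is a snap.
Mind the look-alikes: they are no part of the job. Of the things that look like the capsule, take the one that is farthest to the robot's right at the start.

How it is judged:
By the outcome, as a careful person would: the job done as asked, in the order asked, and still so for the second after the job is handed in, with the robot touching nothing.
It also fails if it takes over 58 s, if anything falls off the work surface, if the arm or the gripper's body presses on something with over 40 N, if the wrist force passes 120 N, or if a joint passes its speed limit or range.

### The arm

A 6-joint arm with a two-finger parallel gripper is mounted at the origin on the work surface. World frame = base frame: x ahead of the robot, y to its left, z up, the work surface at z = 0. Lengths are in mm, angles in rad, forces in N, time in s.
With the tool pointing down it reaches from about 225 to 725 mm from the base axis. Payload 3.1 kg.
Tool frame: the origin (TCP) lies midway between the tips of the shut fingers; the grasp point (between the pads) lies 19 mm behind it; z points along the fingers, y is the direction in which the jaws open and shut (so a half turn about z gives the same grasp; the last joint's range is limited). The gripper opens to 85 mm and grips with 20 to 120 N. Pads are 22 mm wide; open, the fingers measure 114 mm over their backs; the gripper's body (76 mm by 85 mm) begins 54 mm behind the grasp point. The pads swing forward as they close: fully open they stand 13 mm farther back than shut.
Start: joints at [0.993, 0.048, 0.099, 1.622, 0, 1.443], TCP at [228.268, 472.77, 231.312] pointing down, gripper open.
Joint ranges: [-2.91, 2.91], [-0.99, 1.94], [-1.21, 1.42], [-2.12, 2.29], [-1.49, 1.47], [-3.14, 3.14]. Speed limits (rad/s): [2.79, 2.79, 3.14, 3.14, 3.14, 3.14].

### API

Orientations are given as a rotation vector (axis times angle).
In Python, from rig import arm gives the robot as it stands.
- The arm moves only by the tool send_rows, never from a script. Its argument "increments" is a list that holds one entry, the list of rows, each a list of 4 numbers: the shift along the tool's x, y, z in cm, then the turn about the tool's z in rad. In form: [[[tx, ty, tz, roll], ...]]. A call has 1 to 10 rows; each row shifts and turns the pose as measured when the row begins, along the tool's axes as they then stand; what a row does not reach is not made up. A row lasts 1/8 s, in which the tool goes at most 62.5 mm and 10.7 degrees, less where a joint would pass 70% of its speed; a pose out of reach is approached as far as the arm can. A call is refused whole if a number of a shift passes 6.25 or a number of a turn 0.188, either way. A call with a gripper value outside its range is refused whole. "hand" is the opening, from 0 (shut) to 1 (fully open), set as the call begins (left out, the last holds). The fingers move at their own pace and stop on an object; "force" is the grip in N (left out, the last holds). Time passes only in rows, so rows that do not move let the fingers close. It gives the time, the measured TCP pose, the force and the opening at its end, in the units of the state.
- arm.read_state(): the state, without advancing time (a new reading comes with each control period).
- arm.read_camera(name): name is "side" or "top" or "wrist"; returns a dict with "pixels" (400x640x3 uint8, blue, green, red), "vfov" (degrees; the focal length in pixels is half the picture's height over the tangent of half this angle, whatever the lens; pixels are square), "cx", "cy" (the principal point, pixels), "distortion" ([k1, k2, p1, p2, k3] as OpenCV has them; the pictures are not rectified), "pose" (4x4, takes a point from camera to world coordinates). Camera axes: x right, y up, looking along -z (the intrinsics and any distortion apply to the point x, -y, -z); pixel columns grow to the right and rows downward; lengths in mm; the calibration is good to about 2 mm. A picture is of the moment at which its call begins. There is no depth.
- arm.finish_job(): hands the job in, once; it reports no verdict.
Trained networks look in a picture, given as the dict that the camera call returned (one of the last four; its "shot" number tells which), for a name from the list of things; names that differ only in an ending like _2 or _b are one class to them, and where a whole thing is asked for, a point or a joint stands for the part that bears it (a point fixed in the world has none). Each returns a list of dicts, best first, with "conf" (0 to 1); they miss things now and then, are a little off and sometimes report something else, mostly with a low value. They report only what shows in the picture. A call takes as long as a camera call. They do not tell look-alikes from the thing itself.
- arm.cut_out(thing, picture): "mask" (400x640 bool, what is visible of it) and "box" ([left, top, width, height] in pixels, round what is visible of it).
The state is a dict: "time_s": time; "q": joint angles; "joint_velocities": joint speeds; "tau": joint torques, N m; "position": TCP position; "orientation": TCP orientation; "wrist_force": force on the tool from outside, world axes, zero at the start; "ft_torque": the same for the moment, N m; "grip_width": finger opening in mm.
Only numpy, scipy, OpenCV 4.12 (cv2) and the standard library are available. Lean on these libraries where they do the work, as an engineer would, in place of code of your own. Each camera call takes 0.05 s, during which the arm holds its last target.

## Working session

There is one attempt and no reset: what is moved stays moved. The work goes in short steps, Python scripts to look and compute and a tool call to move; the robot and the scene stay as the last step left them, time stands still between calls to the robot, and variables do not carry over. Pictures are saved under pics/ and viewed, and the job is handed in when it is done.

Besides the shell and the picture viewer there is one more tool, called after ">>>" as name([rows], argument=value, ...), one row to a line, values as JSON. send_rows: Moves the arm, as the interface text tells. Its arguments: {"type":"object","properties":{"increments":{"type":"array"},"hand":{"type":"number"},"force":{"type":"number"}},"required":["increments"]}

```bash
ls; mkdir -p pics
cat > h.py <<'E'
import numpy as np, cv2
from rig import arm
def K(p):
    f=200/np.tan(np.radians(p["vfov"])/2); return np.array([[f,0,p["cx"]],[0,f,p["cy"]],[0,0,1.]])
def ray(p,u,v):
    n=cv2.undistortPoints(np.array([[[u,v]]],float),K(p),np.array(p["distortion"],float))[0,0]
    T=np.array(p["pose"]); d=T[:3,:3]@np.array([n[0],-n[1],-1]); return T[:3,3],d
def atz(p,u,v,z):
    o,d=ray(p,u,v); return o+d*(z-o[2])/d[2]
def proj(p,X):
    T=np.array(p["pose"]); c=T[:3,:3].T@(np.array(X,float)-T[:3,3]); c=np.array([c[0],-c[1],-c[2]])
    return cv2.projectPoints(c.reshape(1,3),np.zeros(3),np.zeros(3),K(p),np.array(p["distortion"],float))[0].ravel()
E
python3 - <<'E'
from h import *
print(arm.read_state())
for n in ["top","side","wrist"]:
    p=arm.read_camera(n); cv2.imwrite(f"pics/{n}0.png",p["pixels"])
    print(n,p["vfov"],np.round(p["pose"],2).tolist())
    for t in ["capsule","white_bin","flap_mid"]:
        print(t,[(round(d["conf"],2),d["box"]) for d in arm.cut_out(t,p)])
E
```

```text
pics
{'time_s': 0.0, 'q': array([9.93217180e-01, 4.87162634e-02, 9.75610423e-02, 1.62199626e+00,
       1.32176209e-05, 1.44299893e+00]), 'joint_velocities': array([-0.00204537, -0.00018311,  0.00037667, -0.00098515, -0.00083144,
       -0.00097175]), 'tau': array([ 4.76750865e-04, -3.38778090e+01,  3.20016396e+01,  2.03040306e-02,
       -1.45812970e-05,  8.25017452e-06]), 'position': array([227.9178898 , 472.25645312, 230.11665536]), 'orientation': array([-0.70039053, -3.06167548,  0.00346367]), 'wrist_force': array([0.35447008, 0.16292144, 0.27266894]), 'ft_torque': array([0.03364451, 0.01737063, 0.00768698]), 'grip_width': 85.64927856928409}
top 51.74982304847671 [[-0.01, 0.99, -0.12, 403.86], [-1.0, -0.01, 0.01, -4.37], [0.01, 0.12, 0.99, 1222.43], [0.0, 0.0, 0.0, 1.0]]
capsule [(0.66, [296.8, 191.5, 6.1, 9.0]), (0.65, [286.9, 216.9, 12.3, 12.2]), (0.55, [320.7, 218.1, 13.5, 14.2])]
white_bin [(0.89, [388.5, 174.4, 104.7, 71.5])]
flap_mid [(0.71, [407.6, 182.0, 80.1, 49.4])]
side 54.06743793062461 [[-0.51, 0.45, -0.73, -88.35], [-0.86, -0.27, 0.43, 392.36], [-0.0, 0.85, 0.52, 592.87], [0.0, 0.0, 0.0, 1.0]]
capsule [(0.81, [274.2, 258.3, 13.2, 11.8]), (0.72, [352.6, 245.9, 15.7, 12.0]), (0.62, [313.5, 256.6, 13.9, 14.3]), (0.46, [303.8, 233.4, 13.1, 16.9])]
white_bin [(0.7, [395.2, 136.4, 105.0, 101.7])]
flap_mid [(0.86, [411.4, 142.9, 74.7, 35.5])]
wrist 65.09521586622134 [[0.44, -0.86, -0.26, 161.06], [0.9, 0.42, 0.13, 505.36], [0.0, -0.29, 0.96, 373.03], [0.0, 0.0, 0.0, 1.0]]
capsule []
white_bin []
flap_mid []
```

View pics/top0.png

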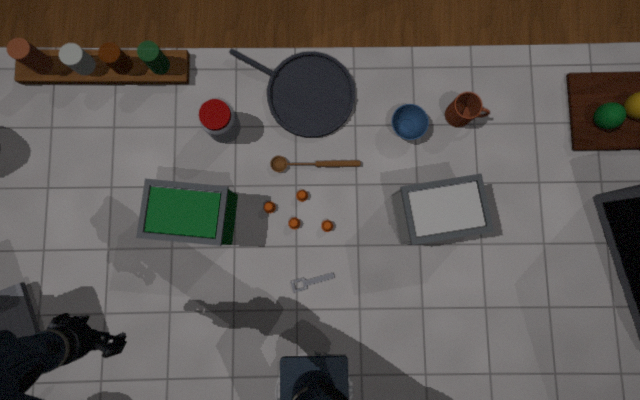

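View pics/side0.png

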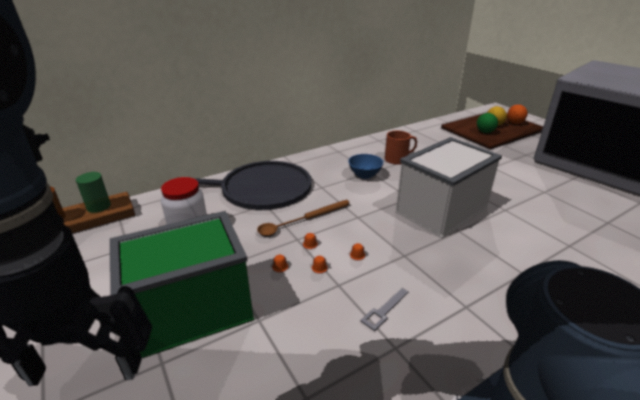

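Run:
```python
import cv2,numpy as np
a=cv2.resize(cv2.imread("pics/top0.png")[160:260,270:350],None,fx=5,fy=5,interpolation=cv2.INTER_CUBIC)
b=cv2.resize(cv2.imread("pics/side0.png")[210:290,250:380],None,fx=3,fy=5*1.25/2.08333,interpolation=cv2.INTER_CUBIC)
b=cv2.copyMakeBorder(b,0,500-b.shape[0],0,0,cv2.BORDER_CONSTANT)
cv2.imwrite("pics/crop0.png",np.hstack([a,b]))
```

```text
(no output)
```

View pics/crop0.png

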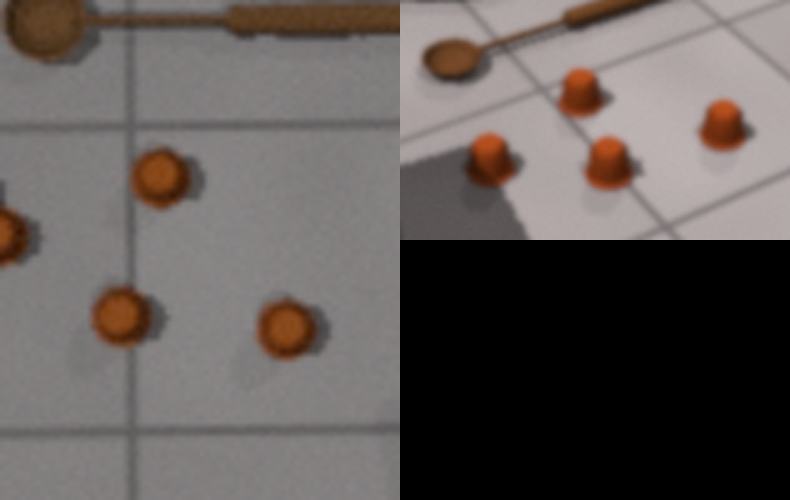

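The top view shows four orange capsules at (269,207), (302,195), (294,223) and (327,225). In this picture, right is −y, the robot's right, so the one meant is (327,225), which is (359,251) in the side view. The white bin is at (446,210).

Run:
```python
from h import *
from scipy.optimize import least_squares
P={n:arm.read_camera(n) for n in ["top","side"]}
R={}
for n,tgt in [("top",(327,225)),("side",(359,251))]:
    p=P[n]
    for d in arm.cut_out("capsule",p):
        l,t,w,h=d["box"]; c=(l+w/2,t+h/2)
        m=d["mask"]; ys,xs=np.nonzero(m)
        print(n,np.round(c,1),round(xs.mean(),1),round(ys.mean(),1),np.round(atz(p,*c,12),1))
        if np.hypot(c[0]-tgt[0],c[1]-tgt[1])<6: R[n]=(xs.mean(),ys.mean())
print(R)
if len(R)==2:
    o1,d1=ray(P["top"],*R["top"]);o2,d2=ray(P["side"],*R["side"])
    s=np.linalg.lstsq(np.c_[d1,-d2],o2-o1,rcond=None)[0]
    print("tri",o1+s[0]*d1,o2+s[1]*d2)
    hsv=None
# flap: min area rect corners
for n in P:
    p=P[n]
    g=p["pixels"].astype(int)
    for d in arm.cut_out("flap_mid",p)[:1]:
        m=d["mask"].astype(np.uint8); r=cv2.minAreaRect(cv2.findContours(m,0,2)[0][0])
        hull=cv2.approxPolyDP(cv2.convexHull(max(cv2.findContours(m,0,2)[0],key=cv2.contourArea)),5,True)[:,0]
        print(n,hull.tolist(),[np.round(atz(p,*map(float,c),158),1).tolist() for c in hull])
        ys,xs=np.nonzero(m); print(np.round(atz(p,xs.mean(),ys.mean(),158),1))
    im=cv2.resize(p["pixels"][120:260,380:520],None,fx=4,fy=4,interpolation=cv2.INTER_CUBIC); cv2.imwrite(f"pics/bin_{n}.png",im)
```

```text
top [292.7 222.8] 293.6 222.6 [471.1  55.3  12. ]
top [301.7 195.9] 301.7 195.2 [550.1  28.1  12. ]
side [279.7 264.2] 279.8 263.8 [515.8 128.2  12. ]
side [309.6 241.1] 310.1 241.3 [552.5  30.9  12. ]
side [321.8 267. ] 319.9 264.8 [460.1  53.6  12. ]
side [359.8 252.6] 358.6 252.3 [456.3 -46.   12. ]
{'side': (np.float64(358.5673076923077), np.float64(252.3028846153846))}
top [[476, 183], [483, 225], [416, 233], [410, 191]] [[561.0, -430.6, 158.0], [451.4, -442.2, 158.0], [432.8, -269.2, 158.0], [542.0, -258.1, 158.0]]
[ 496.4 -349.8  158. ]
side [[489, 154], [452, 176], [411, 159], [451, 141]] [[461.6, -450.0, 158.0], [428.8, -278.7, 158.0], [543.8, -258.2, 158.0], [570.0, -428.5, 158.0]]
[ 494.4 -346.5  158. ]
```

View pics/bin_top.png

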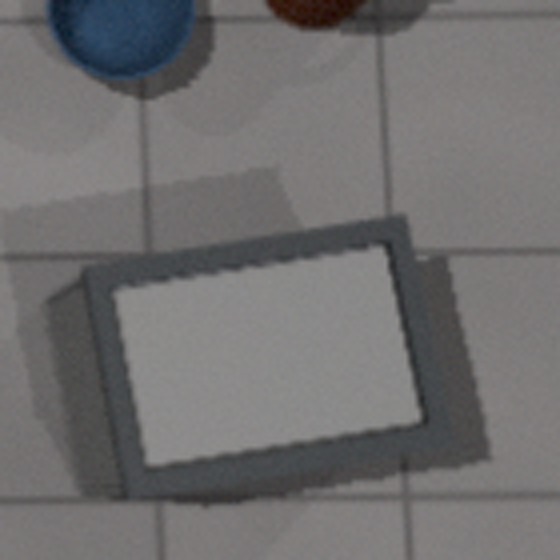

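View pics/bin_side.png

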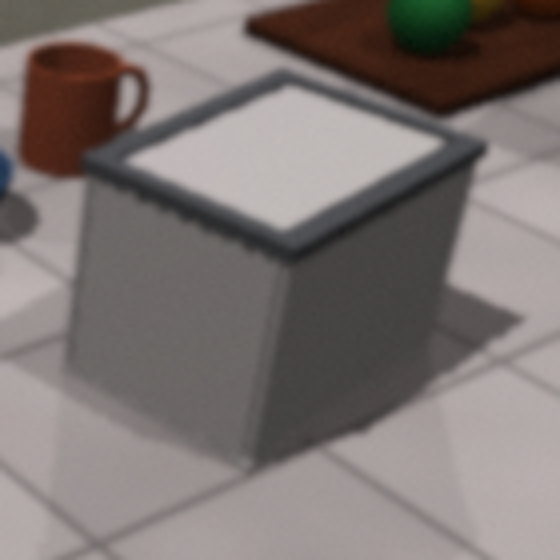

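```bash
cat >> h.py <<'E'
from scipy.spatial.transform import Rotation as Ro
def tool(s=None):
    s=s or arm.read_state(); return np.array(s["position"]),Ro.from_rotvec(s["orientation"]).as_matrix()
def need(X,yaw_y=None):
    """shift in tool cm to world X (mm); roll to put tool y along world yaw angle (mod pi)"""
    s=arm.read_state(); p,R=tool(s); d=R.T@(np.array(X)-p)/10
    a=np.arctan2(R[1,1],R[0,1]); print("t",round(s["time_s"],2),"pos",np.round(p,1),"tool shift cm",np.round(d,2),"tool x",np.round(R[:,0],3),"y ang",round(a,3),"q6",np.round(s["q"][5],3),"F",np.round(s["wrist_force"],1),"grip",round(s["grip_width"],1))
    if yaw_y is not None:
        r=(yaw_y-a+np.pi/2)%np.pi-np.pi/2; print("roll about tool z:",round(-r,3))
E
python3 - <<'E'
from h import *
need([456,-46,150],np.pi/2+0.11)
p=arm.read_camera("top")
C=[(408.75,192),(477,181.2),(486.2,225.5),(416.7,236.7)]
W=[atz(p,*c,158) for c in C]; print(np.round(W,1).tolist(),np.mean(W,0))
p2=arm.read_camera("side")
C2=[(411.5,160.2),(452.5,141),(490.5,156.5),(452,177.5)]
W2=[atz(p2,*c,158) for c in C2]; print(np.round(W2,1).tolist(),np.mean(W2,0))
for w in (W,W2):
    far=w[0]-w[1]; near=w[3]-w[2] if w is W else None
    print([round(np.arctan2(-v[0],v[1]),3) for v in ([far,w[3]-w[2]] if w is W else [w[1]-w[2]])])
# capsule top view: centre of the top disc, z 28
for c in [(327.3,225.2)]: print(atz(p,*c,20),atz(p2,360.4-.9,251.5,14))
E
```

```text
t 0.9 pos [228.3 472.8 231.4] tool shift cm [-43.06 -36.82   8.13] tool x [-0.901  0.435  0.   ] y ang 1.121 q6 1.443 F [-0.4  0.3 -0.2] grip 85.5
roll about tool z: -0.56
[[539.4, -254.7, 158.0], [565.7, -433.4, 158.0], [450.1, -450.3, 158.0], [423.3, -270.6, 158.0]] [ 494.60147703 -352.25020813  158.        ]
[[538.1, -254.7, 158.0], [567.8, -432.1, 158.0], [449.9, -441.1, 158.0], [423.8, -273.2, 158.0]] [ 494.92608342 -350.27387946  158.        ]
[np.float64(0.146), np.float64(0.148)]
[np.float64(-1.494)]
[462.25382808 -45.93539832  20.        ] [458.06961411 -46.33655426  14.        ]
```

>>> send_rows([
  [[-4.3, -3.7, 0, 0], [-4.3, -3.7, 0, 0], [-4.3, -3.7, 0, 0], [-4.3, -3.7, 0, 0], [-4.3, -3.7, 0, 0], [-4.3, -3.7, 0, 0], [-4.3, -3.7, 0, 0], [-4.3, -3.7, 0, 0], [-4.3, -3.7, 0, 0], [-4.3, -3.7, 0, 0]],
], hand=0.8)

```text
time_s: 2.25
position: [463.0, -58.5, 232.3]
orientation: [0.684, 3.057, 0.006]
wrist_force: [0.7, 0.2, 1.8]
grip_width: 68.3
```

>>> send_rows([
  [[0, 0, 0, -0.15], [0, 0, 0, -0.15], [0, 0, 0, -0.15], [0, 0, 0, -0.15]],
])

```text
time_s: 2.75
position: [464.1, -64.1, 231.5]
orientation: [-0.265, 3.122, 0.001]
wrist_force: [0.3, 0.3, -0.6]
grip_width: 68.1
```

Run:
```python
from h import *
need([460,-46,120],np.pi/2+0.15)
```

```text
t 2.75 pos [464.1 -64.1 231.5] tool shift cm [ 0.2   1.86 11.15] tool x [-0.986 -0.169 -0.009] y ang 1.74 q6 -0.452 F [ 0.3  0.3 -0.6] grip 68.1
roll about tool z: 0.019
```

>>> send_rows([
  [[0.1, 0.9, 4, 0.02], [0.1, 0.9, 4, 0], [0, 0, 3, 0], [0, 0, 0, 0]],
])

```text
time_s: 3.25
position: [461.3, -46.6, 119.9]
orientation: [-0.233, 3.121, -0.001]
wrist_force: [-0.0, 0.5, 0.5]
grip_width: 68.4
```

Run:
```python
from h import *
need([460,-46,2],np.pi/2+0.15)
for n in ["wrist","top"]:
    p=arm.read_camera(n); cv2.imwrite(f"pics/{n}1.png",p["pixels"])
    for d in arm.cut_out("capsule",p):
        m=d["mask"]; ys,xs=np.nonzero(m)
        l,t,w,h=d["box"]; print(n,round(d["conf"],2),d["box"],round(xs.mean(),1),round(ys.mean(),1),np.round(atz(p,xs.mean(),ys.mean(),14),1))
```

```text
t 3.25 pos [461.3 -46.6 119.9] tool shift cm [ 0.26  0.1  11.79] tool x [-0.989 -0.149 -0.012] y ang 1.72 q6 -0.397 F [-0.   0.5  0.5] grip 68.4
roll about tool z: -0.001
wrist 0.9 [364.2, 281.7, 35.1, 41.5] 379.6 302.7 [553.4  25.2  14. ]
wrist 0.63 [468.0, 263.6, 44.2, 35.3] 491.1 282.2 [517.6 122.4  14. ]
wrist 0.59 [408.8, 201.8, 44.3, 46.9] 429.5 224.3 [470.4  51.   14. ]
top 0.74 [406.4, 178.1, 80.1, 57.5] 445.7 207.9 [ 509.4 -395.3   14. ]
top 0.66 [295.6, 188.9, 12.8, 13.6] 301.5 194.8 [553.   28.5  14. ]
top 0.49 [286.1, 214.2, 13.5, 14.7] 293.6 222.7 [471.2  52.5  14. ]
```

View pics/wrist1.png

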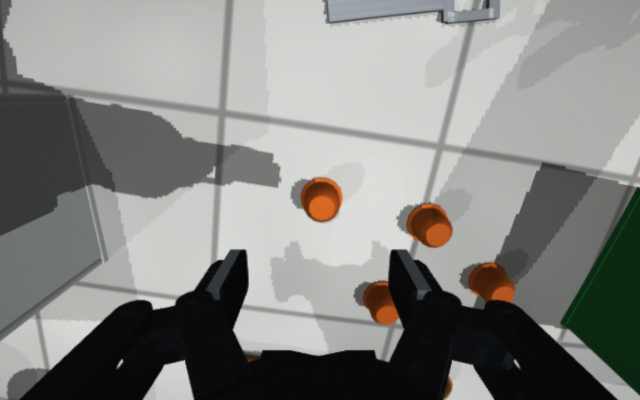

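The wrist view shows the target between the open fingers at (322,200), with its top disc near (322,207). The white bin is at the left edge of the picture and the other three capsules are to the right.

Run:
```python
from h import *
p=arm.read_camera("wrist")
hsv=cv2.cvtColor(p["pixels"],cv2.COLOR_BGR2HSV)
m=((hsv[...,0]<20)&(hsv[...,1]>150)&(hsv[...,2]>60)).astype(np.uint8); m[:, :295]=0;m[:,350:]=0;m[:165]=0;m[235:]=0
ys,xs=np.nonzero(m); print(xs.min(),xs.max(),ys.min(),ys.max(),xs.mean(),ys.mean())
v=hsv[165:235,295:350,2]; 
from itertools import product
# fit: project silhouette
best=None
def sil(x,y):
    pts=[]
    for r,z in [(18.5,0),(18.5,2),(15.5,2),(14.5,22),(11,28)]:
        for a in np.linspace(0,6.283,24): pts.append(proj(p,[x+r*np.cos(a),y+r*np.sin(a),z]))
    q=np.array(pts); return np.array([q[:,0].min(),q[:,0].max(),q[:,1].min(),q[:,1].max()])
from scipy.optimize import least_squares
b=np.array([xs.min(),xs.max()+1,ys.min(),ys.max()+1])
r=least_squares(lambda q:sil(*q)-b,[460,-46],diff_step=1e-4); print(r.x,r.fun)
need([*r.x,60],np.pi/2+0.15)
```

```text
304 343 171 213 323.48689138576776 191.6943820224719
[464.30129838 -42.63461471] [-1.06842373  1.06775275 -0.84599586  0.89552537]
t 3.5 pos [465.  -47.7 124.7] tool shift cm [0.13 0.55 6.47] tool x [-0.989 -0.148 -0.021] y ang 1.72 q6 -0.397 F [ 0.  -0.2  0.4] grip 68.0
roll about tool z: -0.001
```

Run:
```python
from h import *
need([462,-45,60],np.pi/2+0.15)
p=arm.read_camera("top")
need([462,-45,60],np.pi/2+0.15)
print(np.round(arm.read_camera("wrist")["pose"],3)[:3,3]); s=arm.read_state(); print(s["position"],s["joint_velocities"])
```

```text
t 3.5 pos [465.  -47.7 124.7] tool shift cm [0.39 0.35 6.47] tool x [-0.989 -0.148 -0.021] y ang 1.72 q6 -0.397 F [ 0.  -0.2  0.4] grip 68.0
roll about tool z: -0.001
t 3.55 pos [464.9 -47.7 124.6] tool shift cm [0.38 0.34 6.46] tool x [-0.989 -0.148 -0.021] y ang 1.72 q6 -0.397 F [-1.   0.3  0.4] grip 68.5
roll about tool z: -0.001
[388.159 -58.048 264.963]
[464.76322562 -47.67120688 124.40649279] [ 5.70033273e-04  3.14660575e-03 -8.34115291e-03 -1.73689955e-03
  4.21544170e-05 -9.98433051e-04]
```

>>> send_rows([
  [[0.1, 0.15, 2.5, 0], [0.1, 0.1, 2.5, 0], [0.1, 0.1, 2, 0], [0, 0, 1.5, 0], [0, 0, 1, 0], [0, 0, 0.5, 0]],
])

```text
time_s: 4.35
position: [469.4, -46.6, 27.8]
orientation: [-0.23, 3.1, -0.012]
wrist_force: [0.6, -0.7, 0.1]
grip_width: 68.3
```

Run:
```python
from h import *
need([462.5,-44,2],np.pi/2+0.15)
p=arm.read_camera("wrist"); cv2.imwrite("pics/w2.png",p["pixels"])
need([462.5,-44,2],np.pi/2+0.15)
```

```text
t 4.35 pos [469.4 -46.6  27.8] tool shift cm [0.73 0.39 2.56] tool x [-0.989 -0.148 -0.032] y ang 1.719 q6 -0.391 F [ 0.6 -0.7  0.1] grip 68.3
roll about tool z: -0.002
t 4.4 pos [469.1 -46.6  27.4] tool shift cm [0.7  0.38 2.51] tool x [-0.989 -0.148 -0.032] y ang 1.719 q6 -0.391 F [ 0.8 -0.  -0.2] grip 68.4
roll about tool z: -0.002
```

View pics/w2.png

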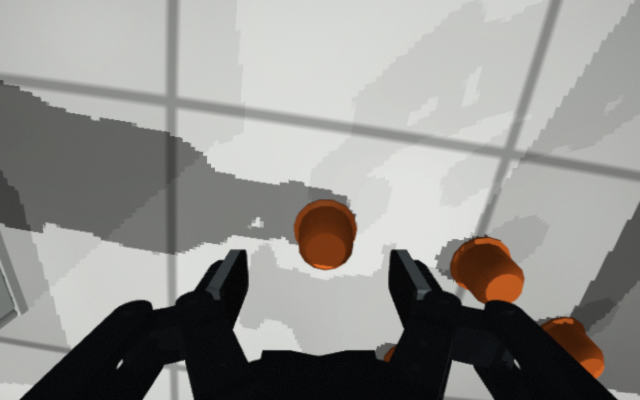

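The capsule is between the fingers at (325,235). It sits forward of the pads along tool +x.

```bash
cat >> h.py <<'E'
from scipy.optimize import least_squares
def fitcap(p,b,x0,z0=0):
    def sil(x,y):
        q=np.array([proj(p,[x+r*np.cos(a),y+r*np.sin(a),z+z0]) for r,z in [(18.5,0),(18.5,2),(14.5,22),(11,28)] for a in np.linspace(0,6.283,24)])
        return np.array([q[:,0].min(),q[:,0].max(),q[:,1].min(),q[:,1].max()])
    return least_squares(lambda q:sil(*q)-b,x0,diff_step=1e-4)
E
python3 - <<'E'
from h import *
p=arm.read_camera("wrist")
r=fitcap(p,np.array([294,357,199,270.]),[462,-44]); print(r.x,r.fun)
need([*r.x,2])
for s in(-1,1):
    pp,R=tool(); print(proj(p,pp+R[:,1]*34*s-R[:,2]*5), proj(p,pp))
E
```

```text
[463.37560644 -42.90324799] [-0.57002845  0.56752279 -0.68408628  0.71343129]
t 4.45 pos [469.2 -46.6  27.8] tool shift cm [0.61 0.48 2.56] tool x [-0.989 -0.148 -0.032] y ang 1.719 q6 -0.391 F [ 0.3 -0.6  0.3] grip 68.6
[247.44808097 265.40452745] [317.15427709 260.62313113]
[386.82330479 265.30706796] [317.15427709 260.62313113]
```

>>> send_rows([
  [[0.4, 0.3, 0, 0], [0.3, 0.2, 0.8, 0], [0.1, 0.05, 0.8, 0], [0, 0, 0.6, 0], [0, 0, 0.3, 0]],
])

```text
time_s: 5.08
position: [462.0, -42.4, 2.4]
orientation: [-0.23, 3.098, -0.013]
wrist_force: [0.9, -0.4, -0.7]
grip_width: 68.5
```

Run:
```python
from h import *
p=arm.read_camera("wrist"); cv2.imwrite("pics/w3.png",p["pixels"])
need([463.4,-42.9,2],np.pi/2+0.15)
```

```text
t 5.12 pos [461.7 -42.3   2.1] tool shift cm [-0.16 -0.08  0.02] tool x [-0.988 -0.148 -0.034] y ang 1.719 q6 -0.386 F [-0.2 -0.1 -0.1] grip 68.0
roll about tool z: -0.002
```

View pics/w3.png

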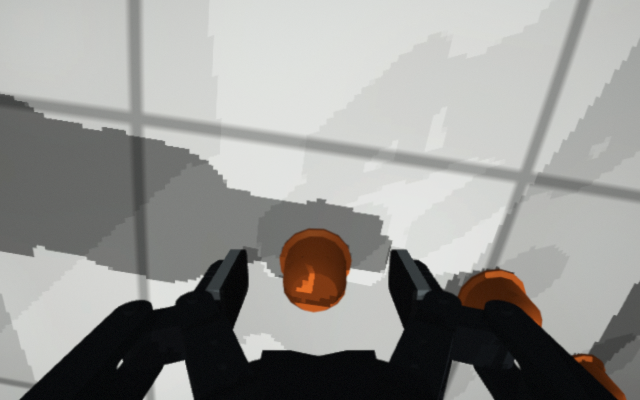

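The capsule is centred between the pads at (316,270), so I'm closing the gripper.

>>> send_rows([
  [[0, 0, 0, 0], [0, 0, 0, 0], [0, 0, 0, 0], [0, 0, 0, 0], [0, 0, 0, 0], [0, 0, 0, 0]],
], hand=0, force=25)

```text
time_s: 5.88
position: [462.4, -42.4, 2.6]
orientation: [-0.23, 3.097, -0.013]
wrist_force: [0.6, 0.0, 0.6]
grip_width: 28.8
```

Run:
```python
from h import *
p=arm.read_camera("wrist"); cv2.imwrite("pics/w4.png",p["pixels"])
need([463.4,-42.9,2],np.pi/2+0.15)
```

```text
t 5.92 pos [462.4 -42.4   2.6] tool shift cm [-0.09 -0.06  0.07] tool x [-0.988 -0.148 -0.035] y ang 1.719 q6 -0.386 F [ 0.  -1.4 -0.6] grip 29.0
roll about tool z: -0.002
```

View pics/w4.png

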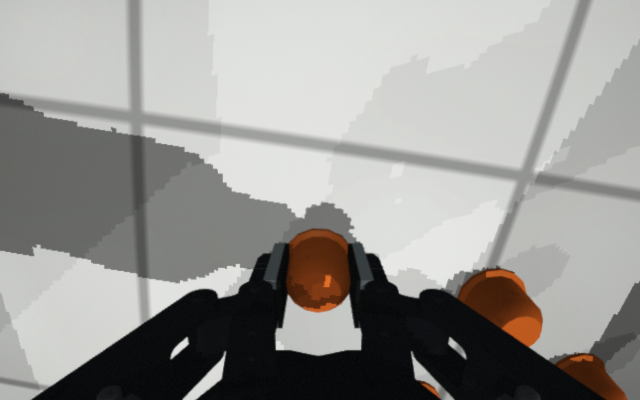

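>>> send_rows([
  [[0, 0, -1, 0], [0, 0, -3, 0], [0, 0, -4, 0], [0, 0, -4, 0], [0, 0, -4, 0], [0, 0, -3, 0], [0, 0, -2, 0], [0, 0, 0, 0]],
])

```text
time_s: 6.92
position: [454.1, -41.0, 223.7]
orientation: [-0.23, 3.094, -0.014]
wrist_force: [0.5, -0.1, -0.5]
grip_width: 29.2
```

Run:
```python
from h import *
p=arm.read_camera("side"); cv2.imwrite("pics/s5.png",p["pixels"][100:300,200:520])
need([460.6,-310.7,210],np.pi/2+0.15)
```

```text
t 6.97 pos [453.6 -40.9 222.4] tool shift cm [  3.34 -26.77   1.42] tool x [-0.988 -0.148 -0.037] y ang 1.719 q6 -0.388 F [ 0.2 -0.3 -0. ] grip 28.9
roll about tool z: -0.002
```

View pics/s5.png

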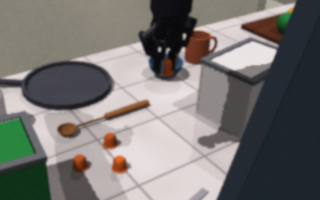

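The capsule is held, at (367,168) in the full side view, and the other three are undisturbed. Next I carry it over the bin.

>>> send_rows([
  [[0.4, -4, 0.1, 0], [0.4, -5, 0.1, 0], [0.4, -5, 0.1, 0], [0.4, -5, 0, 0], [0.4, -4, 0, 0], [0.4, -2, 0, 0], [0.2, -1, 0, 0], [0, 0, 0, 0]],
])

```text
time_s: 7.98
position: [463.1, -304.4, 209.1]
orientation: [-0.238, 3.107, 0.008]
wrist_force: [0.6, 0.8, 0.3]
grip_width: 29.0
```

Run:
```python
from h import *
for n in ["top","wrist"]:
    p=arm.read_camera(n); cv2.imwrite(f"pics/{n}6.png",p["pixels"])
need([460.6,-310.7,175],np.pi/2+0.15)
```

```text
t 8.07 pos [ 463.4 -303.7  209.6] tool shift cm [ 0.48 -0.66  3.44] tool x [-0.988 -0.153 -0.026] y ang 1.725 q6 -0.868 F [0.7 0.4 0.8] grip 29.3
roll about tool z: 0.004
```

View pics/top6.png

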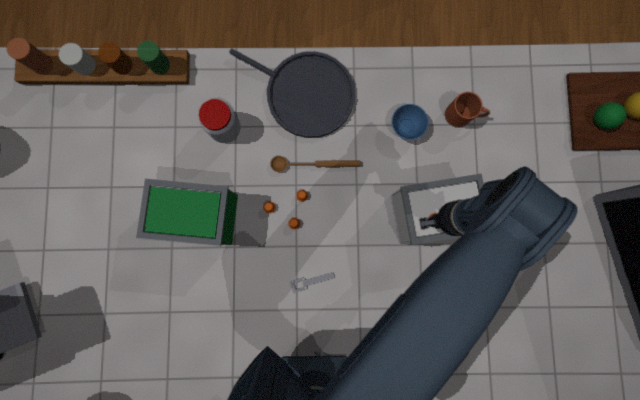

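View pics/wrist6.png

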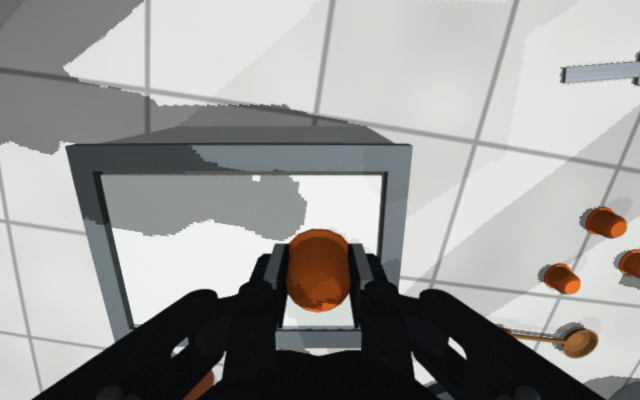

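The wrist view shows the near-left flap corner at (101,173), the near-right corner at (383,173) and the capsule above the flap.

Run:
```python
from h import *
p=arm.read_camera("wrist")
a=atz(p,101,173,158);b=atz(p,383,173,158);print(a,b,np.linalg.norm(a-b),np.arctan2(-(b-a)[0],(b-a)[1]))
y=(b-a)/np.linalg.norm(b-a); x=np.array([y[1],-y[0],0]); c=(a+b)/2+58*x; print("centre",c)
g=(a+b)/2+30*x+42*y; print("place",g); need([g[0],g[1],175],np.arctan2(y[1],y[0]))
```

```text
[ 451.88385183 -444.81494909  158.        ] [ 424.98433373 -267.85568603  158.        ] 178.9920804294534 0.15085480724163525
centre [ 495.77538538 -347.61888695  158.        ]
place [ 461.78148403 -310.30381398  158.        ]
t 8.12 pos [ 463.6 -303.7  209.8] tool shift cm [ 0.37 -0.63  3.47] tool x [-0.988 -0.154 -0.026] y ang 1.725 q6 -0.868 F [0.2 0.3 0.2] grip 29.1
roll about tool z: 0.004
```

>>> send_rows([
  [[0.15, -0.3, 1, 0], [0.15, -0.3, 1, 0], [0, 0, 1, 0], [0, 0, 0.7, 0], [0, 0, 0.4, 0], [0, 0, 0, 0], [0, 0, 0, 0]],
])

```text
time_s: 9.0
position: [462.8, -307.9, 165.8]
orientation: [-0.245, 3.106, 0.008]
wrist_force: [0.8, 0.8, -0.6]
grip_width: 29.2
```

Run:
```python
from h import *
p=arm.read_camera("wrist"); cv2.imwrite(f"pics/w7.png",p["pixels"])
p=arm.read_camera("side"); cv2.imwrite(f"pics/s7.png",p["pixels"])
need([461.8,-310.3,162],np.pi/2+0.15)
```

```text
t 9.1 pos [ 462.9 -307.9  166. ] tool shift cm [ 0.15 -0.22  0.39] tool x [-0.987 -0.157 -0.027] y ang 1.728 q6 -0.878 F [ 0.2 -0.5  0. ] grip 29.1
roll about tool z: 0.008
```

View pics/s7.png

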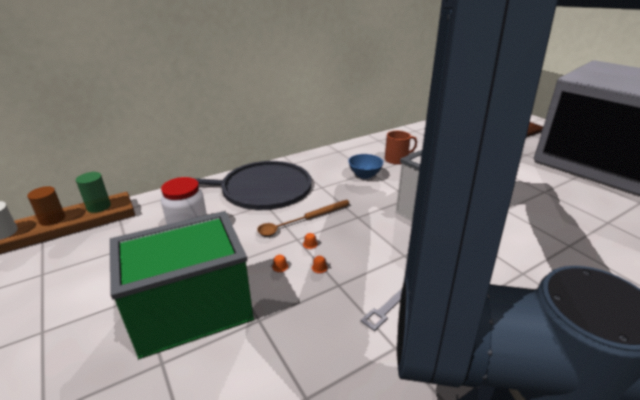

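View pics/w7.png

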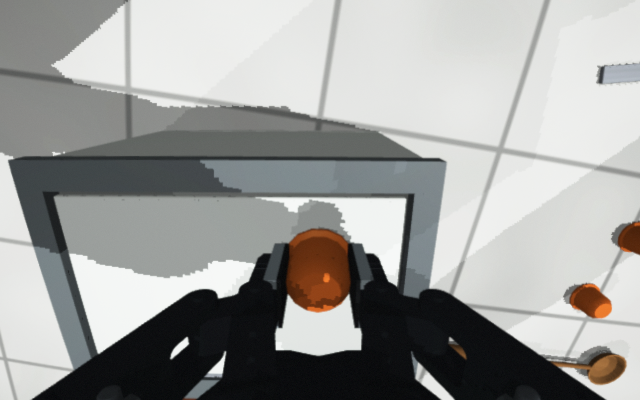

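>>> send_rows([
  [[0, -0.1, 0.2, 0], [0, 0, 0.2, 0], [0, 0, 0.1, 0], [0, 0, 0, 0]],
])

```text
time_s: 9.6
position: [463.5, -309.3, 161.3]
orientation: [-0.245, 3.105, 0.006]
wrist_force: [0.5, -0.1, 0.0]
grip_width: 29.2
```

Run:
```python
from h import *
need([461.8,-310.3,161],np.pi/2+0.15)
```

```text
t 9.6 pos [ 463.5 -309.3  161.3] tool shift cm [ 0.18 -0.08  0.02] tool x [-0.987 -0.157 -0.027] y ang 1.728 q6 -0.879 F [ 0.5 -0.1  0. ] grip 29.2
roll about tool z: 0.007
```

>>> send_rows([
  [[0, 0, 0, 0], [0, 0, 0, 0], [0, 0, 0, 0], [0, 0, 0, 0]],
], hand=0.6)

```text
time_s: 10.1
position: [463.6, -309.3, 161.5]
orientation: [-0.245, 3.104, 0.006]
wrist_force: [-0.0, 0.1, 0.2]
grip_width: 50.8
```

>>> send_rows([
  [[0, 0, -0.5, 0], [0, 0, -1.5, 0], [0, 0, -2.5, 0], [0, 0, -2.5, 0], [0, 0, -1.5, 0], [0, 0, 0, 0]],
])

```text
time_s: 10.85
position: [461.7, -310.4, 254.4]
orientation: [-0.245, 3.101, 0.0]
wrist_force: [0.3, -0.8, -0.2]
grip_width: 51.0
```

Run:
```python
from h import *
p=arm.read_camera("wrist"); cv2.imwrite(f"pics/w8.png",p["pixels"])
need([495.5+10*.15,-348.5-10,175],np.pi/2+0.15)
```

```text
t 10.9 pos [ 461.5 -310.2  253.5] tool shift cm [-2.51 -5.31  7.94] tool x [-0.987 -0.157 -0.03 ] y ang 1.728 q6 -0.882 F [ 0.8 -1.3  0.2] grip 51.3
roll about tool z: 0.007
```

View pics/w8.png

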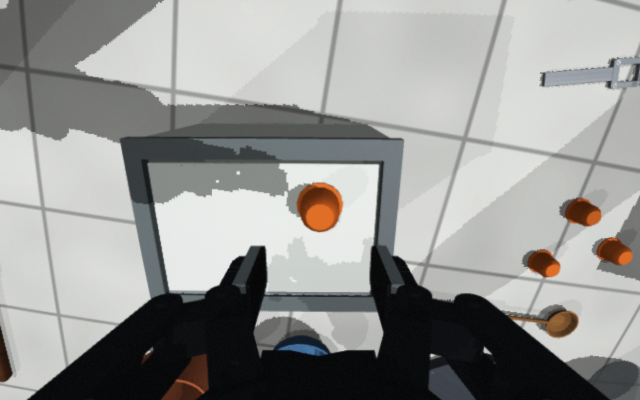

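The capsule stands on the flap at (320,207). Now I shut the fingers and move to the pressing point, about 25 mm to the bin's −y side of its middle, clear of the capsule.

>>> send_rows([
  [[-0.7, -1.6, 0.3, 0], [-0.7, -1.7, 0.3, 0], [-0.7, -1.7, 0.3, 0], [-0.5, -1.5, 0.3, 0], [0, 0, 0, 0], [0, 0, 0, 0]],
], hand=0)

```text
time_s: 11.65
position: [497.1, -369.7, 237.8]
orientation: [-0.246, 3.107, 0.011]
wrist_force: [0.1, -0.5, 0.1]
grip_width: 0.0
```

Run:
```python
from h import *
need([499.2,-373.7,170],np.pi/2+0.15)
```

```text
t 11.65 pos [ 497.1 -369.7  237.8] tool shift cm [ 0.03 -0.46  6.78] tool x [-0.987 -0.157 -0.025] y ang 1.729 q6 -0.918 F [ 0.1 -0.5  0.1] grip 0.0
roll about tool z: 0.008
```

>>> send_rows([
  [[0, -0.2, 2, 0], [0, -0.2, 2, 0], [0, 0, 1.2, 0], [0, 0, 0.6, 0], [0, 0, 0.3, 0], [0, 0, 0, 0]],
])

```text
time_s: 12.4
position: [499.0, -370.9, 177.7]
orientation: [-0.249, 3.105, 0.009]
wrist_force: [-1.0, -0.3, -0.1]
grip_width: 0.2
```

Run:
```python
from h import *
p=arm.read_camera("wrist"); cv2.imwrite(f"pics/w9.png",p["pixels"])
need([499.2,-373.7,158],np.pi/2+0.15)
```

```text
t 12.45 pos [ 499.1 -371.   178. ] tool shift cm [ 0.09 -0.27  2.  ] tool x [-0.987 -0.159 -0.028] y ang 1.731 q6 -0.919 F [0.8 0.3 0.5] grip -0.3
roll about tool z: 0.01
```

View pics/w9.png

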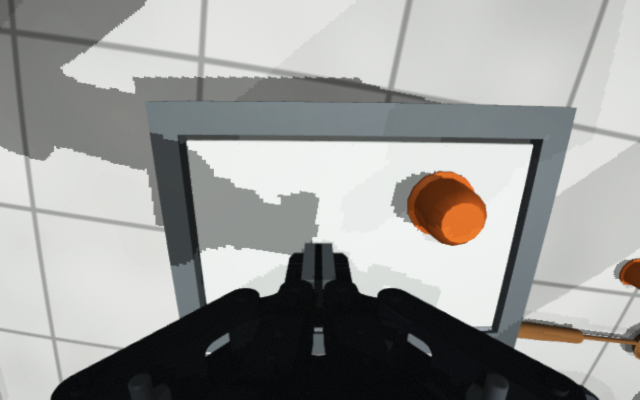

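>>> send_rows([
  [[0, -0.1, 0.7, 0], [0, -0.1, 0.7, 0], [0, 0, 0.5, 0], [0, 0, 0.5, 0], [0, 0, 0.5, 0], [0, 0, 0.5, 0], [0, 0, 0.5, 0], [0, 0, 0.3, 0]],
])

```text
time_s: 13.45
position: [503.3, -373.5, 141.5]
orientation: [-0.249, 3.095, -0.0]
wrist_force: [-1.8, 2.2, 6.2]
grip_width: 0.0
```

Run:
```python
from h import *
p=arm.read_camera("wrist"); cv2.imwrite(f"pics/w10.png",p["pixels"])
need([499.2,-373.7,100],np.pi/2+0.15)
```

```text
t 13.5 pos [ 503.3 -373.5  141.4] tool shift cm [0.56 0.06 4.12] tool x [-0.986 -0.16  -0.036] y ang 1.731 q6 -0.919 F [-1.5  2.5  6.5] grip 0.1
roll about tool z: 0.011
```

View pics/w10.png

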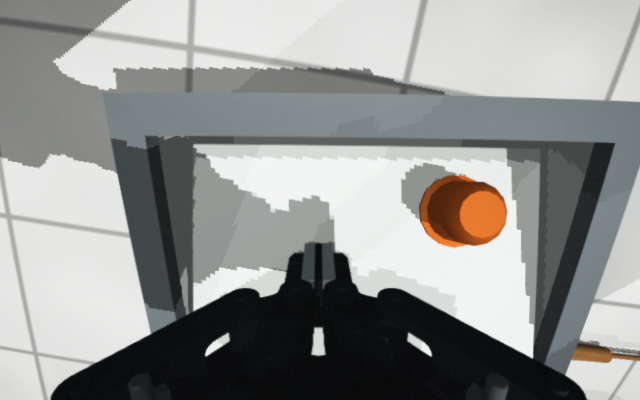

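>>> send_rows([
  [[0.1, 0, 0.5, 0], [0.1, 0, 0.5, 0], [0.1, 0, 0.5, 0], [0.1, 0, 0.5, 0], [0.1, 0, 0.5, 0], [0.1, 0, 0.5, 0], [0, 0, 0.3, 0]],
])

```text
time_s: 14.38
position: [504.5, -377.7, 123.9]
orientation: [-0.25, 3.077, -0.025]
wrist_force: [-2.7, 2.4, 7.6]
grip_width: -0.0
```

Run:
```python
from h import *
p=arm.read_camera("wrist"); cv2.imwrite(f"pics/w11.png",p["pixels"])
need([499.2,-373.7,100],np.pi/2+0.15)
```

```text
t 14.43 pos [ 504.5 -377.6  123.7] tool shift cm [0.58 0.52 2.34] tool x [-0.985 -0.162 -0.053] y ang 1.733 q6 -0.926 F [-2.4  2.3  8.3] grip -0.1
roll about tool z: 0.012
```

View pics/w11.png

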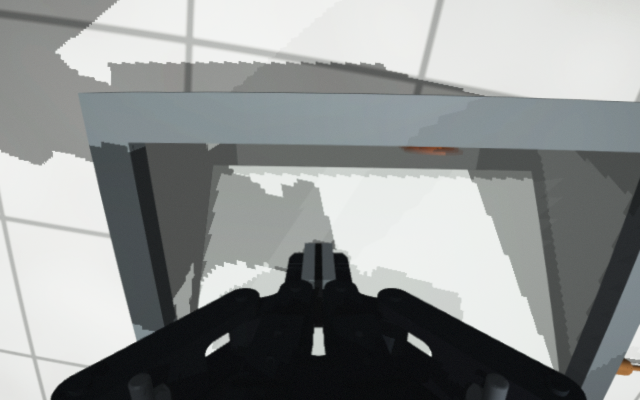

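>>> send_rows([
  [[0.15, 0.1, 0.7, 0], [0.15, 0.1, 0.7, 0], [0.15, 0.1, 0.7, 0], [0.15, 0.1, 0.6, 0], [0.1, 0.05, 0.5, 0]],
])

```text
time_s: 15.05
position: [500.1, -381.1, 102.9]
orientation: [-0.247, 3.07, -0.054]
wrist_force: [-3.4, 0.4, 6.9]
grip_width: 0.4
```

Run:
```python
from h import *
p=arm.read_camera("wrist"); cv2.imwrite(f"pics/w12.png",p["pixels"])
need([499.2,-373.7,100],np.pi/2+0.15)
```

```text
t 15.1 pos [ 499.8 -381.1  102.4] tool shift cm [-0.05  0.75  0.21] tool x [-0.985 -0.161 -0.058] y ang 1.73 q6 -0.929 F [-3.4 -0.1  6.5] grip -0.0
roll about tool z: 0.009
```

View pics/w12.png

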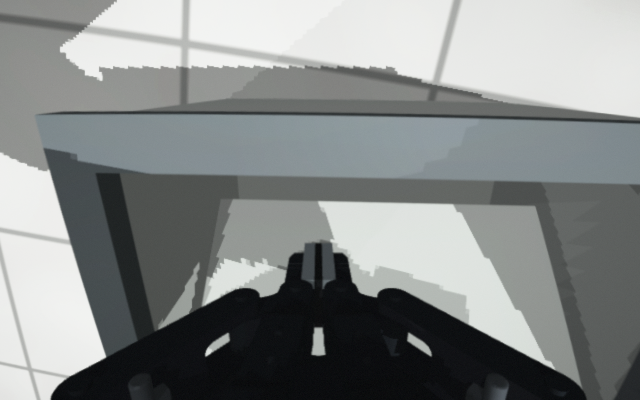

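Run:
```python
from h import *
p=arm.read_camera("wrist")
c=np.array([495.7,-348.5]); x=np.array([np.cos(.15),np.sin(.15)]); y=np.array([-x[1],x[0]])
for th in np.arange(.5,1.01,.1):
    q=c+x*(58-116*np.cos(th)); print(round(th,2),[np.round(proj(p,[*(q+y*s),158-116*np.sin(th)])).tolist() for s in(-90,0,90)])
q=c-61*x; print("rim inner",[np.round(proj(p,[*(q+y*s),160])).tolist() for s in(-93,0,93)])
t=arm.read_camera("top"); cv2.imwrite("pics/t12.png",cv2.resize(t["pixels"][150:270,370:530],None,fx=5,fy=5,interpolation=cv2.INTER_CUBIC))
need([499.2,-373.7,100])
```

```text
0.5 [[195.0, 176.0], [391.0, 179.0], [587.0, 184.0]]
0.6 [[204.0, 182.0], [386.0, 185.0], [568.0, 189.0]]
0.7 [[212.0, 189.0], [382.0, 193.0], [553.0, 197.0]]
0.8 [[219.0, 198.0], [378.0, 201.0], [539.0, 205.0]]
0.9 [[225.0, 207.0], [375.0, 211.0], [528.0, 214.0]]
1.0 [[230.0, 217.0], [373.0, 221.0], [518.0, 224.0]]
rim inner [[93.0, 172.0], [435.0, 178.0], [763.0, 187.0]]
t 15.2 pos [ 499.7 -381.1  102.5] tool shift cm [-0.05  0.75  0.23] tool x [-0.985 -0.161 -0.057] y ang 1.73 q6 -0.929 F [-3.4 -0.2  6.5] grip 0.3
```

View pics/t12.png

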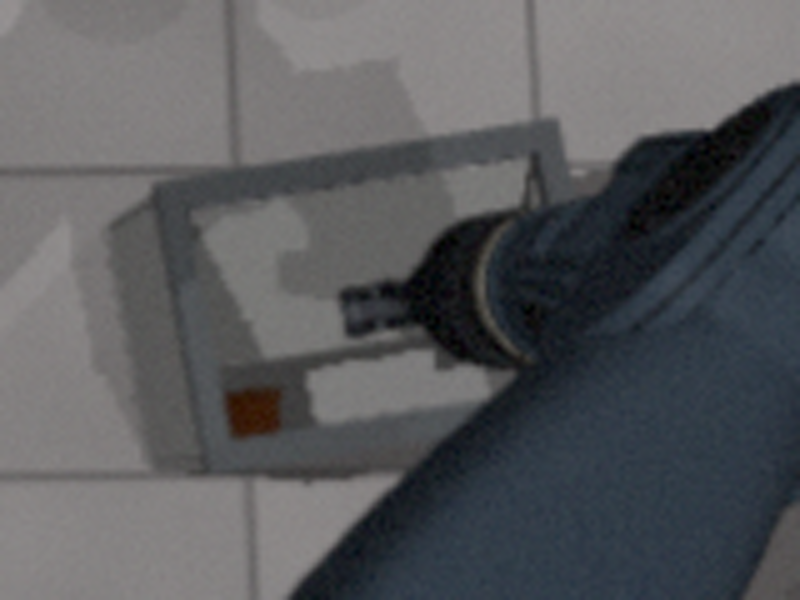

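The top view shows the capsule inside the bin, at (421,232). I'll check whether it lies on the floor or is wedged against the flap edge.

Run:
```python
from h import *
t=arm.read_camera("top")
hsv=cv2.cvtColor(t["pixels"],cv2.COLOR_BGR2HSV)
m=(hsv[...,0]<20)&(hsv[...,1]>130)&(hsv[...,2]>40); m[:, :400]=0; m[:,450:]=0; m[:215]=0;m[255:]=0
ys,xs=np.nonzero(m); print(len(xs),xs.min(),xs.max(),ys.min(),ys.max()); print(np.round(t["pixels"][ys.min():ys.max()+1,xs.min():xs.max()+1,2]))
c=np.array([495.7,-348.5]); x=np.array([np.cos(.15),np.sin(.15)]); y=np.array([-x[1],x[0]])
for z in (8,20,60,100):
  for (u,v) in [(xs.mean(),ys.mean()),(xs.min(),ys.mean()),(xs.max()+1,ys.mean()),(xs.mean(),ys.min()),(xs.mean(),ys.max()+1)]:
    w=atz(t,u,v,z)[:2]-c; print(z,np.round([w@x,w@y],0),end=" ")
  print()
```

```text
76 416 425 228 236
[[54 51 55 51 49 49 49 54 52 53]
 [55 45 47 49 49 49 47 53 47 54]
 [53 46 53 52 54 55 56 55 54 60]
 [49 51 54 55 62 55 57 57 57 53]
 [52 52 56 49 51 58 59 54 54 58]
 [51 54 52 61 51 61 58 55 54 57]
 [53 52 56 57 56 56 59 54 58 55]
 [57 52 57 61 54 52 56 59 50 58]
 [60 54 54 54 62 58 58 62 61 65]]
8 [-51.  37.] 8 [-49.  50.] 8 [-54.  21.] 8 [-40.  35.] 8 [-65.  40.] 
20 [-51.  40.] 20 [-49.  53.] 20 [-54.  24.] 20 [-40.  38.] 20 [-65.  43.] 
60 [-51.  51.] 60 [-49.  63.] 60 [-53.  35.] 60 [-40.  49.] 60 [-64.  53.] 
100 [-50.  61.] 100 [-48.  73.] 100 [-53.  46.] 100 [-40.  59.] 100 [-63.  64.]
```

Along the bin's y it projects to +40, where it slid off, only if its height is about 20 mm, so it has dropped to the floor. The flap tilt is about 0.8. Now I ease it back.

>>> send_rows([
  [[0, 0.05, -0.2, 0], [0, 0.05, -0.25, 0], [0, 0.05, -0.25, 0], [0, 0, -0.25, 0], [0, 0, -0.25, 0], [0, 0, -0.25, 0]],
])

```text
time_s: 16.0
position: [487.9, -382.9, 118.1]
orientation: [-0.239, 3.093, -0.064]
wrist_force: [-4.6, -0.8, 3.9]
grip_width: 0.1
```

>>> send_rows([
  [[-0.2, 0, -0.25, 0], [-0.2, 0.05, -0.25, 0], [-0.2, 0.05, -0.25, 0], [-0.2, 0.05, -0.25, 0], [-0.2, 0.05, -0.25, 0]],
])

```text
time_s: 16.62
position: [495.6, -380.7, 132.8]
orientation: [-0.236, 3.097, -0.071]
wrist_force: [-5.0, -0.9, 5.2]
grip_width: -0.0
```

>>> send_rows([
  [[-0.1, 0.05, -0.25, 0], [-0.1, 0, -0.25, 0], [-0.1, 0, -0.25, 0], [-0.1, 0, -0.25, 0], [-0.1, 0, -0.2, 0]],
])

```text
time_s: 17.25
position: [502.3, -378.8, 147.5]
orientation: [-0.237, 3.092, -0.073]
wrist_force: [-3.2, -0.9, 5.3]
grip_width: 0.2
```

>>> send_rows([
  [[0, 0, -0.2, 0], [0, 0, -0.2, 0], [0, 0, -0.2, 0], [0, 0, -0.15, 0]],
])

```text
time_s: 17.75
position: [506.1, -377.8, 157.5]
orientation: [-0.24, 3.083, -0.073]
wrist_force: [-1.7, -1.0, 4.4]
grip_width: 0.1
```

>>> send_rows([
  [[0, 0, -0.1, 0], [0, 0, -0.1, 0], [0, 0, -0.1, 0], [0, 0, -0.1, 0]],
])

```text
time_s: 18.25
position: [507.0, -375.6, 158.8]
orientation: [-0.242, 3.082, -0.065]
wrist_force: [-0.1, 0.1, 0.1]
grip_width: 0.2
```

The wrist force is now zero, so the flap is shut and the fingers are free of it. I'll lift away and check.

>>> send_rows([
  [[0, 0, -0.3, 0], [0, 0, -1, 0], [0, 0, -2.5, 0], [0, 0, -3, 0], [0, 0, -3, 0], [0, 0, -2, 0], [0, 0, 0, 0]],
])

```text
time_s: 19.12
position: [500.4, -370.3, 282.0]
orientation: [-0.242, 3.081, -0.064]
wrist_force: [1.0, 0.7, -0.1]
grip_width: 0.2
```

Run:
```python
from h import *
p=arm.read_camera("wrist"); cv2.imwrite("pics/w20.png",p["pixels"])
t=arm.read_camera("top"); cv2.imwrite("pics/t20.png",cv2.resize(t["pixels"][150:270,370:530],None,fx=5,fy=5,interpolation=cv2.INTER_CUBIC))
need([499.2,-373.7,250])
c=np.array([495.7,-348.5]); x=np.array([np.cos(.15),np.sin(.15)]); y=np.array([-x[1],x[0]])
for th in (0,.05,.1):
    q=c+x*(58-116*np.cos(th)); print(round(th,2),[np.round(proj(p,[*(q+y*s),158-116*np.sin(th)])).tolist() for s in(-90,90)])
```

```text
t 19.23 pos [ 499.8 -369.7  279.3] tool shift cm [ 0.25 -0.26  2.93] tool x [-0.987 -0.157 -0.044] y ang 1.727 q6 -0.906 F [-0.8 -0.4 -0.6] grip 0.4
0 [[243.0, 117.0], [464.0, 119.0]]
0.05 [[244.0, 116.0], [461.0, 119.0]]
0.1 [[246.0, 116.0], [458.0, 119.0]]
```

View pics/w20.png

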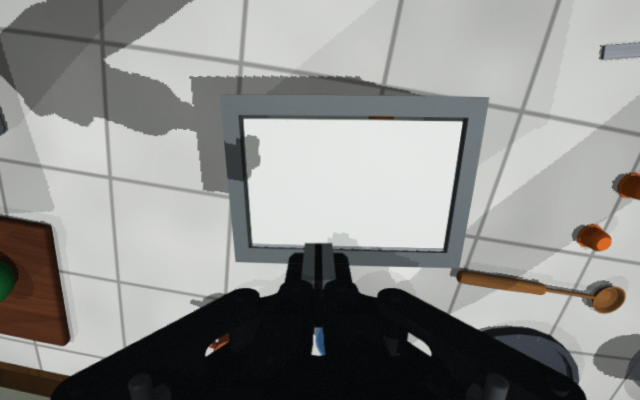

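View pics/t20.png

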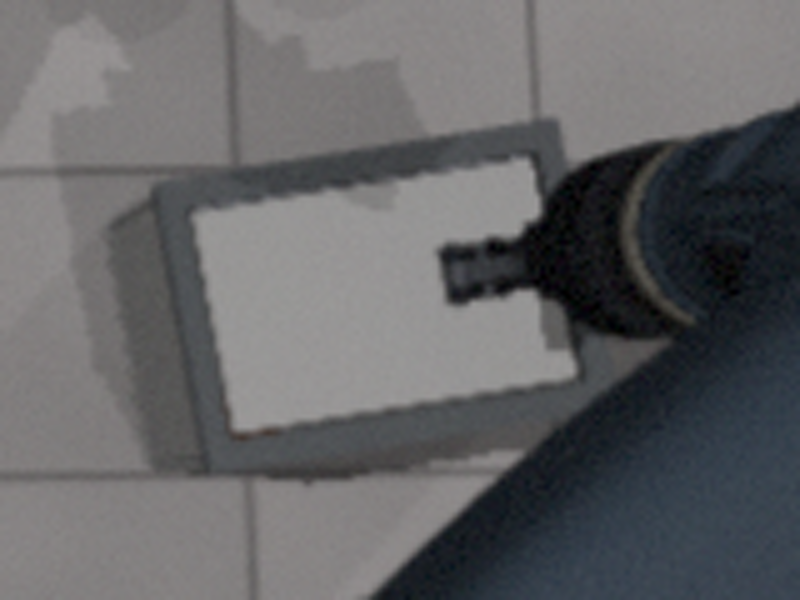

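An orange sliver shows in the front gap at (380,118) in the wrist view. I'll check whether that is the capsule on the floor seen through the 3 mm gap, or the capsule wedged in it.

Run:
```python
from h import *
p=arm.read_camera("wrist"); t=arm.read_camera("top")
c=np.array([495.7,-348.5]); x=np.array([np.cos(.15),np.sin(.15)]); y=np.array([-x[1],x[0]])
for P,us in ((p,[(368,118),(380,118),(393,118)]),(t,[(370+240/5,150+434/5),(370+275/5,150+430/5)])):
  for u in us:
    for z in (158,154,100,60,20):
      w=atz(P,*u,z)[:2]-c; print(z,np.round([w@x,w@y],0),end=" ")
    print()
print(P["pose"][:3,3] if 0 else np.array(p["pose"])[:3,3])
cv2.imwrite("pics/w21.png",cv2.resize(p["pixels"][80:150,220:490],None,fx=2.9,fy=2.9*2,interpolation=cv2.INTER_NEAREST))
```

```text
158 [-59.  14.] 154 [-59.  14.] 100 [-54.  20.] 60 [-51.  25.] 20 [-48.  29.] 
158 [-59.  23.] 154 [-59.  24.] 100 [-54.  32.] 60 [-51.  38.] 20 [-48.  44.] 
158 [-59.  34.] 154 [-59.  34.] 100 [-55.  45.] 60 [-51.  52.] 20 [-48.  60.] 
158 [-61.  85.] 154 [-61.  84.] 100 [-62.  70.] 60 [-63.  60.] 20 [-64.  50.] 
158 [-62.  66.] 154 [-62.  65.] 100 [-63.  51.] 60 [-64.  40.] 20 [-65.  29.] 
[ 419.03575988 -376.12638581  417.62413567]
```

View pics/w21.png

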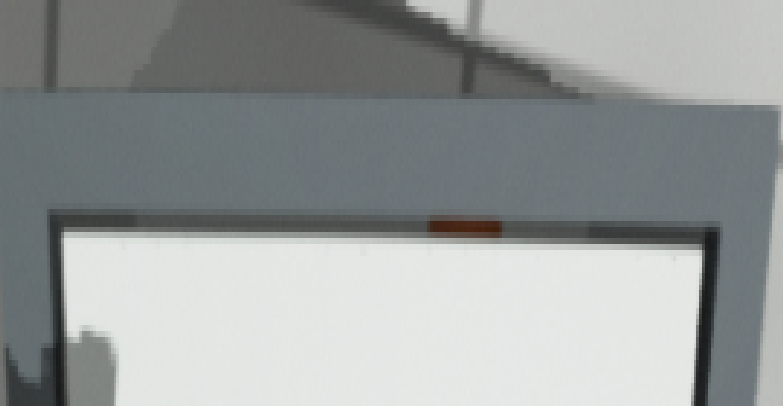

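At flap height the two views put the sliver at y 14–34 and y 66–85, which don't match. At z≈20 they agree on y≈29–50, so it is the capsule on the bin floor seen through the gap. The gap is even all along and the flap is level, so I'm handing in.

Run:
```python
from h import *
print(arm.finish_job())
```

```text
the job is handed in; nothing more can be done
None
```

The orange capsule is in the white bin and the flap is fully shut. I handed the job in at about 19 s on the robot's clock.

**What I did**
- I took the rightmost of the four look-alikes and set it on the shut flap.
- I pressed the flap with the closed fingers to about 0.8 rad, and the capsule slid off the near edge.
- I eased the flap up against the fingers over about 3 s. Push force was 4–7 N until the last millimetre or so, where it fell to zero. The fingers then lifted clear.

**What the last checks showed**
- **Flap:** it looks level in the wrist view, and the front gap is even along its whole length.
- **Capsule:** an orange sliver shows through that gap. The wrist and top views agree on its place only at about 20 mm height, so the capsule is lying on the floor and not wedged.
- **Forces and neighbours:** the wrist force never read above about 9 N at the points I checked. I saw no sign that the other three capsules had moved; only two of them show in the last wrist picture.
- **Not checked directly:** the arm blocked the side camera at the bin, so I worked out the flap's return speed from finger positions and forces. It averaged about 0.3 rad/s.

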